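Move a freshly primed panel to the empty rest with the lifter

TASK

Of the two freshly primed panels drying on wooden rests, take the one with the single large round hole over to the empty rest: slide the blade of the lifter under it, lift it clear and carry it level, and set it down squarely on the empty rest, just as it lay on its own. Then draw the blade out and lay the lifter back on the bench where it was. The paint is wet: the gripper must not touch the panel, and the other panel is to be left alone.

Things in the scene. Friction and masses are not known exactly. Their poses are not given: they have to be found in the camera images.
- lifter: Loose spatula, 0.3 kg. Origin: under the handle's grip place and balance point, level with the blade's underside; x to the blade tip, z up. Dark steel blade 44 mm wide, 3 thick, x 30 to 155 mm, flat on the bench. Neck at x 23 to 35. Dark wood handle, upright sides, 20 mm wide, x -90 to 30, z 30 to 56 mm. Foot 40 mm wide, x -86 to -74, down to z 0, so it stands level.
- panel: Panel to move: loose grey-primed plate, 0.12 kg, 100 (x) by 120 (y) by 4 mm, one round hole 40 mm wide in its middle. Origin: centre of its underside, z up. It lies 20 mm above the bench on a rest like the empty one, placed (within 3 mm) and turned as that rest; the blade goes in from its -x side, along +x.
- other_panel: The panel to leave alone: the same size and grey primer, on its own rest, but with four small holes (12 mm) near its corners and none in the middle. Origin: centre of its underside.
- rest_empty: Empty wooden rest, fixed: two battens along x (x -55 to 90 mm), 24 wide, 20 high, 80 apart inside, 128 over all; bare bench (z 0) between, open at -x, crossbar as high at x 75 to 90. Origin: on the bench, below the centre of a well-placed panel, whose 100 mm side lies along x. Three rests, alike, stand side by side in any order; the panels lie on the other two.
Things that resemble listed ones, but are neither listed nor needed, are in the scene too. Of the things that look like the lifter, take the one that is farthest to the robot's left at the start.

How it is judged:
By the outcome, as a careful person would: the job done as asked, in the order asked, and still so for the second after the job is handed in, with the robot touching nothing.
It also fails if it takes over 62 s, if anything falls off the work surface, if the arm or the gripper's body presses on something with over 40 N, if the wrist force passes 120 N, or if a joint passes its speed limit or range.

ROBOT

A 7-joint arm with a two-finger parallel gripper is mounted at the origin on the work surface. World frame = base frame: x ahead of the robot, y to its left, z up, the work surface at z = 0. Lengths are in m, angles in rad, forces in N, time in s.
With the tool pointing down it reaches from about 0.425 to 1.025 m from the base axis. Payload 9.4 kg.
Tool frame: the origin (TCP) lies at the very end of the fingers, on their centre line; the grasp point (between the pads) lies 19 mm behind it; z points along the fingers, y is the direction in which the jaws open and shut (so a half turn about z gives the same grasp; the last joint's range is limited). The gripper opens to 93 mm and grips with 3 to 60 N. Pads are 15 mm wide; open, the fingers measure 128 mm over their backs; the gripper's body (75 mm by 188 mm) begins 65 mm behind the grasp point.
Start: joints at [-1.239, 0.599, -0.003, 1.599, 0.002, 0.943, -0.08], TCP at [0.288, 0.665, 0.219] pointing down, gripper open.
Joint ranges: [-2.57, 2.57], [-0.35, 1.97], [-1.29, 1.29], [0.11, 2.56], [-1.05, 4.19], [0.11, 1.86], [-2.63, 2.63]. Speed limits (rad/s): [2.22, 2.22, 3.01, 3.01, 3.14, 3.14, 3.14].

INTERFACE

Orientations are given as a 3x3 rotation matrix whose columns are the frame's x, y, z axes.
In Python, from rig import arm, effector, get_image, hand_in, look_for, landmark_of gives the robot as it stands. Calls block until the motion is done:
- arm.goto(position, orientation): joint-space move of the TCP to a pose.
- arm.servo_line(position, rot=None, feed=0.15, until_force=None): straight line of the TCP; rot=None keeps the orientation; feed is the mean speed in m/s. With until_force (N) it stops when the force on the tool has changed by that much, and returns True; else False.
- arm.goto_joints(angles): joint-space move.
- effector.move_gripper(opening, f_grip=None): finger opening in m; f_grip is the grip in N (None keeps the last); returns when the fingers have stopped.
- arm.hold(seconds).
- arm.solve_ik(position, orientation): joint angles nearest the present ones, or None.
- arm.read_state(): the state.
- get_image(name): name is "side" or "top"; returns a dict with "color" (384x512x3 uint8, red, green, blue), "mtx" (3x3 intrinsics, pixels), "R" (3x3) and "t" (3): a world point X has camera coordinates R X + t. Camera axes: x right, y down, z forward; pixel columns grow to the right and rows downward; lengths in m; the calibration is good to about 2 mm. A picture is of the moment at which its call begins. There is no depth.
A pose or a line that the arm cannot do raises arm.PlanningError and nothing moves.
- hand_in(): hands the job in, once; it reports no verdict.
Trained networks look in a picture, given as the dict that the camera call returned (one of the last four; its "shot" number tells which), for a name from the list of things; names that differ only in an ending like _2 or _b are one class to them, and where a whole thing is asked for, a point or a joint stands for the part that bears it (a point fixed in the world has none). Each returns a list of dicts, best first, with "confidence" (0 to 1); they miss things now and then, are a little off and sometimes report something else, mostly with a low value. They report only what shows in the picture. A call takes as long as a camera call. They do not tell look-alikes from the thing itself.
- look_for(picture, label): "bbox" ([left, top, right, bottom] in pixels, round what is visible of it).
- landmark_of(picture, label): "position" ([column, row] in pixels: a listed point, or the origin of a listed thing).
The state is a dict: "time_s": time; "qpos": joint angles; "dq": joint speeds; "joint_efforts": joint torques, N m; "eef_pos": TCP position; "tcp_rot": TCP orientation; "ft_force": force on the tool from outside, world axes, zero at the start; "torque": the same for the moment, N m; "width": finger opening in m.
Only numpy, scipy, OpenCV 4.12 (cv2) and the standard library are available. Lean on these libraries where they do the work, as an engineer would, in place of code of your own. Each camera call takes 0.05 s, during which the arm holds its last target. There are 200 camera calls.

## Working session

There is one attempt and no reset: what is moved stays moved. The work goes in short steps, each a Python script; the robot and the scene stay as the last script left them, time stands still between calls to the robot, and variables do not carry over. Pictures are saved under pics/ and viewed, about 8 in all and at most 12, crops included, and the job is handed in when it is done.

```bash
mkdir -p pics; ls
python3 - <<'E'
from rig import *
import cv2,numpy as np
for n in("top","side"):
    p=get_image(n); cv2.imwrite(f"pics/{n}0.png",p["color"][:,:,::-1])
    print(n,p["mtx"].tolist(),p["R"].round(4).tolist(),p["t"].round(4).tolist())
    for l in("lifter","panel","other_panel","rest_empty"):
        print(l,[(np.round(d["bbox"]).tolist(),round(d["confidence"],2)) for d in look_for(p,l)],[(np.round(d["position"],1).tolist(),round(d["confidence"],2)) for d in landmark_of(p,l)])
print(arm.read_state()["time_s"])
E
```

```text
pics
top [[465.16170839018633, 0.0, 252.81230425203756], [0.0, 465.16170839018633, 191.36390483663664], [0.0, 0.0, 1.0]] [[0.0095, -1.0, 0.0016], [-0.993, -0.0097, -0.1178], [0.1178, -0.0004, -0.993]] [-0.1279, 0.5124, 1.5089]
lifter [([264.0, 215.0, 335.0, 257.0], 0.91), ([349.0, 228.0, 420.0, 278.0], 0.77), ([185.0, 195.0, 261.0, 210.0], 0.64)] [([308.2, 232.5], 0.79), ([229.2, 201.8], 0.73), ([374.6, 245.9], 0.65)]
panel [([107.0, 144.0, 145.0, 172.0], 0.9)] [([124.0, 159.7], 0.97)]
other_panel [([286.0, 142.0, 323.0, 174.0], 0.97)] [([306.4, 156.2], 0.59)]
rest_empty [([193.0, 121.0, 235.0, 169.0], 0.73)] [([214.8, 147.8], 0.92)]
side [[467.0733784609456, 0.0, 260.7319454130623], [0.0, 467.0733784609456, 187.95797917417934], [0.0, 0.0, 1.0]] [[0.9998, -0.0112, 0.0133], [-0.0003, -0.7775, -0.6289], [0.0174, 0.6288, -0.7774]] [-0.5, -0.0516, 1.3982]
lifter [([184.0, 214.0, 237.0, 287.0], 0.79), ([244.0, 145.0, 261.0, 202.0], 0.67)] [([190.2, 347.5], 0.96), ([255.0, 181.5], 0.74)]
panel [([282.0, 87.0, 308.0, 112.0], 0.72)] [([296.7, 100.1], 0.6)]
other_panel [([289.0, 229.0, 336.0, 276.0], 0.57)] [([310.4, 250.3], 0.74)]
rest_empty [([290.0, 150.0, 344.0, 186.0], 0.65)] [([312.2, 170.3], 0.91), ([310.4, 250.4], 0.55)]
0.9
```

Run:
```python
import cv2
a=cv2.imread("pics/top0.png")[110:290,80:440]; cv2.imwrite("pics/tc.png",cv2.resize(a,(800,400),interpolation=cv2.INTER_CUBIC))
a=cv2.imread("pics/side0.png")[70:384,140:400]; cv2.imwrite("pics/sc.png",cv2.resize(a,None,fx=1.9,fy=1.9,interpolation=cv2.INTER_CUBIC))
```

```text
(no output)
```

View pics/tc.png

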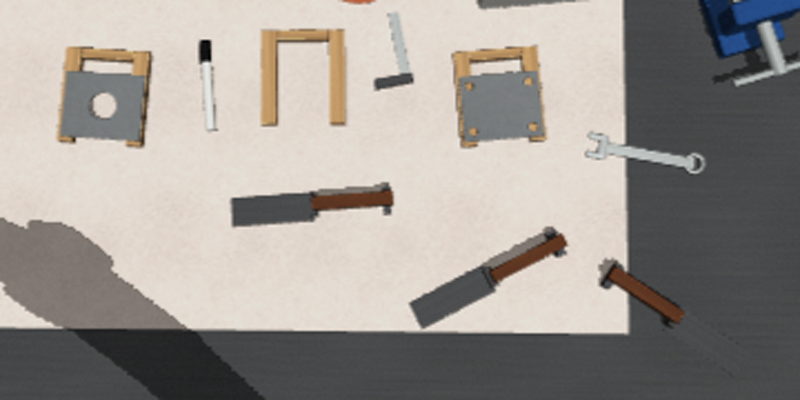

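View pics/sc.png

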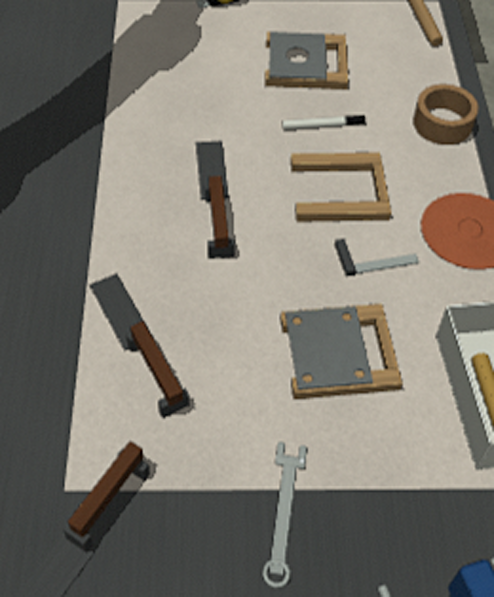

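Top crop: the single-hole panel is at full pixel (126,158), the empty rest at (216,147) and the four-hole panel at (305,157). The lifter farthest left (image left = +y) has its blade at (185–221,204) and its handle at (221–257,199). Next I fit all poses by matching silhouettes in both views.

```bash
cat > vis.py <<'E'
import cv2,numpy as np
from scipy.optimize import minimize
def proj(p,X):
    c=np.asarray(X)@p["R"].T+p["t"]; uv=c@p["mtx"].T; return uv[:,:2]/uv[:,2:]
def unproj(p,uv,z):
    d=p["R"].T@np.linalg.solve(p["mtx"],[uv[0],uv[1],1]); c=-p["R"].T@p["t"]
    return c+d*(z-c[2])/d[2]
def box(x0,x1,y0,y1,z0,z1): return np.array([[x,y,z] for x in(x0,x1) for y in(y0,y1) for z in(z0,z1)])
def place(B,q):
    c,s=np.cos(q[2]),np.sin(q[2]); return B@np.array([[c,-s,0],[s,c,0],[0,0,1]]).T+[q[0],q[1],0]
S=8
def render(p,boxes,q,roi):
    x0,y0,x1,y1=roi; m=np.zeros(((y1-y0)*S,(x1-x0)*S),np.uint8)
    for B in boxes:
        uv=(proj(p,place(B,q))-[x0-.5,y0-.5])*S
        h=cv2.convexHull(uv.astype(np.float32)); cv2.fillConvexPoly(m,np.round((h-.5)*16).astype(int),255,shift=4)
    return cv2.resize(m,(x1-x0,y1-y0),interpolation=cv2.INTER_AREA)/255.
def fit(items,q0):
    """items: (picture, boxes, soft mask fn(color)->0..1)"""
    data=[]
    for p,boxes,mf in items:
        uv=np.vstack([proj(p,place(B,q0)) for B in boxes]); lo=np.maximum(uv.min(0)-8,0).astype(int); hi=np.minimum(uv.max(0)+8,[512,384]).astype(int)
        roi=(*lo,*hi); data.append((p,boxes,roi,mf(p["color"][lo[1]:hi[1],lo[0]:hi[0]].astype(float))))
    f=lambda v:sum(((render(p,b,q0+np.array(v)*[.01,.01,.1],r)-m)**2).sum() for p,b,r,m in data)
    best=min((minimize(f,s,method="Nelder-Mead",options=dict(initial_simplex=np.array(s)+np.array([[0,0,0],[1,0,0],[0,1,0],[0,0,1]])*.7,xatol=.005,fatol=.01)) for s in([0,0,0],[.3,-.3,.5],[-.3,.3,-.5])),key=lambda r:r.fun)
    return q0+best.x*[.01,.01,.1],best.fun,sum(m.sum() for *_,m in data)
sat=lambda c:(c.max(2)-c.min(2))
bright=lambda c:c.mean(2)
HANDLE=[box(-.09,.03,-.01,.01,.030,.056)]
BLADE=[box(.03,.155,-.022,.022,0,.003)]
PANEL=[box(-.05,.05,-.06,.06,.02,.024)]
REST=[box(-.055,.09,.04,.064,0,.02),box(-.055,.09,-.064,-.04,0,.02),box(.075,.09,-.064,.064,0,.02)]
E
python3 - <<'E'
from rig import *; from vis import *
t,s=get_image("top"),get_image("side")
for n,p,pts in(("top",t,[(126,150),(200,204),(240,200),(200,145),(230,145),(216,126),(216,150),(256,205)]),("side",s,[(283,97),(250,158),(255,180),(310,153),(310,181),(340,165),(310,168)])):
    for u,v in pts: print(n,u,v,p["color"][v,u],end=";")
    print()
print("panel",unproj(t,(126.5,158),.024),unproj(s,(296.7,100.1),.022))
print("rest",unproj(t,(214.8,147.8),0),unproj(s,(312.2,170.3),0))
print("lifter",unproj(t,(229.2,201.8),0),unproj(s,(255,181.5),0))
E
```

```text
top 126 150 [117 120 122];top 200 204 [73 74 75];top 240 200 [92 52 31];top 200 145 [197 156 104];top 230 145 [199 157 106];top 216 126 [177 141  95];top 216 150 [225 214 204];top 256 205 [201 195 186];
side 283 97 [ 95 100  98];side 250 158 [64 68 67];side 255 180 [79 51 30];side 310 153 [155 127  87];side 310 181 [159 129  88];side 340 165 [146 119  80];side 310 168 [183 176 162];
panel [0.62276168 0.30126424 0.024     ] [0.62475992 0.29763208 0.022     ]
rest [0.66560608 0.00819244 0.        ] [0.65562118 0.00198254 0.        ]
lifter [ 0.48103838 -0.04381107  0.        ] [ 0.48270125 -0.04200774  0.        ]
```

```bash
cat >> vis.py <<'E'
cl=lambda a:np.clip(a,0,1)
mP=lambda c:cl((40-sat(c))/20)*cl((175-bright(c))/45)
mR=lambda c:cl((sat(c)-25)/50)
mH=lambda c:cl((sat(c)-22)/20)*cl((140-bright(c))/50)
mB=lambda c:cl((25-sat(c))/10)*cl((150-bright(c))/60)
E
python3 - <<'E'
from rig import *; from vis import *
t,s=get_image("top"),get_image("side")
for n,M,m,q in(("panel",PANEL,mP,[.623,.3,0]),("rest",REST,mR,[.66,.005,0]),("handle",HANDLE,mH,[.483,-.042,1.62]),("blade",BLADE,mB,[.483,-.042,1.62]),("other",PANEL,mP,[.63,-.27,0])):
    for nm,ps in(("top",[t]),("side",[s]),("both",[t,s])):
        r=fit([(p,M,m) for p in ps],np.array(q)); print(n,nm,r[0].round(4),round(r[1],1),round(r[2],1))
E
```

```text
panel top [ 0.6263  0.3038 -0.0536] 131.7 995.5
panel side [ 0.6245  0.3066 -0.0375] 72.5 812.7
panel both [ 0.6256  0.3048 -0.0486] 222.6 1808.2
rest top [0.6597 0.0033 0.0154] 39.5 702.3
rest side [0.6558 0.0056 0.0016] 287.1 660.2
rest both [0.6571 0.0044 0.0146] 344.6 1362.5
handle top [ 0.4819 -0.045   1.6513] 25.5 216.6
handle side [ 0.479  -0.0416  1.637 ] 46.9 223.5
handle both [ 0.48   -0.0449  1.6564] 87.3 440.1
blade top [ 0.4819 -0.0471  1.6606] 24.4 477.9
blade side [ 0.4785 -0.0456  1.6536] 116.3 385.5
blade both [ 0.4799 -0.0465  1.6549] 160.5 863.4
other top [ 0.6316 -0.298   0.1018] 87.5 1027.0
other side [ 0.6287 -0.2962  0.0906] 114.9 1540.1
other both [ 0.6297 -0.2972  0.0941] 235.2 2567.1
```

```bash
cat > plan.py <<'E'
from rig import *; from vis import *
L0=np.array([.480,-.0455,1.656]); P=np.array([.6255,.3045,-.050]); E=np.array([.658,.0045,.013]); G=.028
def pose(q,z,sg):   # lifter origin pose q=(x,y,yaw), underside height z -> TCP
    c,s=np.cos(q[2]),np.sin(q[2]); y=sg*np.array([-s,c,0]); zz=np.array([0,0,-1.])
    return np.array([q[0],q[1],z+G]),np.column_stack([np.cross(y,zz),y,zz])
def back(f,d):      # lifter pose with origin at x=-d in frame f
    return np.array([f[0]-d*np.cos(f[2]),f[1]-d*np.sin(f[2]),f[2]])
def st():
    s=arm.read_state(); print(round(s["time_s"],2),s["eef_pos"].round(4) if hasattr(s["eef_pos"],'round') else s["eef_pos"],"w",round(s["width"],4),np.round(s["ft_force"],1)); return s
E
python3 - <<'E'
from plan import *
for sg in(1,-1):
    for n,q,z in(("L",L0,0),("Lup",L0,.12),("P-",back(P,.23),.1),("P-low",back(P,.235),.007),("P",back(P,.093),.007),("Pup",back(P,.093),.1),("E",back(E,.093),.007),("E-",back(E,.215),.007),("E-up",back(E,.215),.1)):
        r=arm.solve_ik(*pose(q,z,sg)); print(sg,n,None if r is None else np.round(r,2))
E
```

```text
1 L [ 0.26  0.67 -0.41  2.27  0.82  0.34  2.37]
1 Lup [-0.72  0.69  1.11  2.25 -0.93  0.79 -2.01]
1 P- [-0.71  0.48 -0.1   2.17  0.1   0.49  0.63]
1 P-low [-0.74  0.64 -0.07  2.24  0.16  0.27  0.56]
1 P [-0.56  0.71 -0.09  1.98  0.13  0.45  0.77]
1 Pup [-0.55  0.58 -0.1   1.93  0.09  0.63  0.81]
1 E [-0.02  0.68 -0.12  2.1   0.21  0.38  1.27]
1 E- [-0.08  0.61 -0.07  2.37  0.25  0.16  1.19]
1 E-up [-0.06  0.42 -0.1   2.31  0.1   0.41  1.34]
-1 L [-0.07  0.65  0.06  2.29 -0.19  0.2   0.25]
-1 Lup [-0.23  0.43  0.28  2.23 -0.24  0.51  0.32]
-1 P- [-1.22  0.56  0.63  2.21 -0.62  0.56 -1.73]
-1 P-low [-1.04  0.68  0.37  2.26 -0.78  0.33 -1.62]
-1 P [-0.94  0.78  0.5   2.01 -0.72  0.54 -1.54]
-1 Pup [-1.03  0.67  0.64  1.96 -0.6   0.71 -1.63]
-1 E [-0.42  0.74  0.48  2.12 -0.77  0.46 -0.89]
-1 E- [-0.25  0.63  0.17  2.38 -0.62  0.17 -1.05]
-1 E-up [-0.5   0.47  0.51  2.34 -0.54  0.45 -1.09]
```

Run:
```python
from plan import *
sg=-1
effector.move_gripper(.06,f_grip=50)
arm.goto(*pose(L0,.10,sg)); st()
arm.servo_line(pose(L0,0,sg)[0],feed=.1,until_force=15); st()
effector.move_gripper(0,f_grip=55); st()
arm.servo_line(pose(L0,.12,sg)[0],feed=.1); st()
q=back(P,.235)
arm.goto(*pose(q,.12,sg)); s=st(); print(s["tcp_rot"])
t,sd=get_image("top"),get_image("side")
off=lambda M,z:[B+[0,0,z] for B in M]
for p,n in((t,"top"),(sd,"side")):
    cv2.imwrite(f"pics/{n}1.png",p["color"][:,:,::-1])
    for nm,M,m in(("blade",BLADE,mB),("handle",HANDLE,mH)):
        r=fit([(p,off(M,.12),m)],q); print(n,nm,r[0].round(4),round(r[1],1),round(r[2],1))
print(q)
a=np.hstack([t["color"][90:290,20:300],sd["color"][30:230,180:460]])[:,:,::-1]; cv2.imwrite("pics/g1.png",cv2.resize(a,(800,286)))
```

```text
4.46 [ 0.4805 -0.0447  0.128 ] w 0.0599 [ 0.1 -0.3  0.3]
5.61 [ 0.4803 -0.0455  0.0284] w 0.0601 [ 0.  -0.3  0. ]
6.33 [ 0.4795 -0.0455  0.0279] w 0.0195 [-1.6 -0.6  1.8]
7.67 [ 0.4797 -0.0454  0.1475] w 0.0197 [ 0.4 -1.2 -3.9]
9.35 [0.3911 0.3156 0.148 ] w 0.0196 [-0.2 -0.4 -3.3]
[[ 9.98744618e-01 -5.00917372e-02  7.41532735e-05]
 [-5.00917079e-02 -9.98744559e-01 -3.55269887e-04]
 [ 9.18562642e-05  3.51109424e-04 -9.99999934e-01]]
top blade [ 0.3856  0.3153 -0.0336] 500.1 1290.0
top handle [ 0.3902  0.3125 -0.0965] 294.6 55.5
side blade [ 0.3878  0.3233 -0.0824] 517.2 896.8
side handle [0.3922 0.3211 0.0069] 302.9 54.5
[ 0.39079369  0.3162451  -0.05      ]
```

View pics/g1.png

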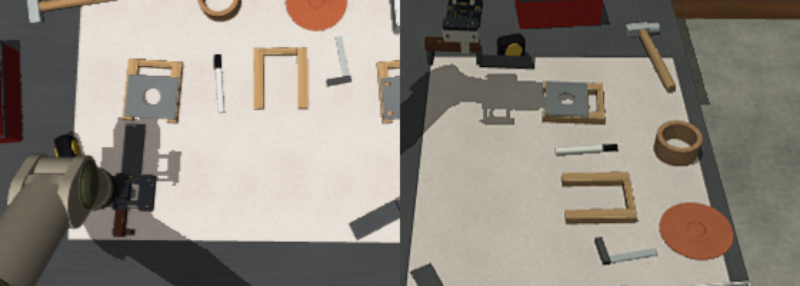

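The lifter is gripped with its blade pointing at the panel (top crop: blade tip at (133,125), panel at (152,97)). I'll lower and insert it.

Run:
```python
from plan import *
sg=-1
print(arm.servo_line(pose(back(P,.235),.008,sg)[0],feed=.1,until_force=8)); st()
print(arm.servo_line(pose(back(P,.094),.008,sg)[0],feed=.07,until_force=6)); st()
t,sd=get_image("top"),get_image("side")
for n,p in(("top",t),("side",sd)):
    r=fit([(p,PANEL,mP)],P); print(n,r[0].round(4),r[1].round(1))
a=np.hstack([cv2.resize(t["color"][120:220,70:170],(400,400)),cv2.resize(sd["color"][65:145,225:325],(400,400))])[:,:,::-1]; cv2.imwrite("pics/g2.png",a)
```

```text
False
10.72 [0.391  0.3163 0.0362] w 0.0198 [-0.2 -0.4 -3. ]
False
12.88 [0.5313 0.3093 0.036 ] w 0.0196 [-0.3 -0.5 -2.3]
top [0.6023 0.3109 0.0955] 737.7
side [ 0.6232  0.3075 -0.0582] 434.6
```

View pics/g2.png

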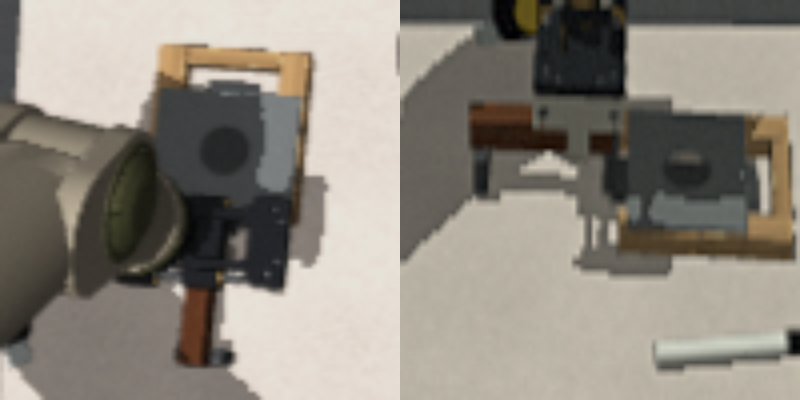

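The blade is centred under the undisturbed panel: in the left half its tip pokes out at (233,85). Lifting now.

Run:
```python
from plan import *
sg=-1; q=back(P,.094)
arm.servo_line(pose(q,.03,sg)[0],feed=.02); st()
arm.servo_line(pose(q,.08,sg)[0],feed=.06); st()
# carry level over to the empty rest, slow
qe=back(E,.094)
q1=back(P,.15); q2=back(E,.15)
arm.servo_line(*pose(qe,.08,sg),feed=.06); s=st(); print(s["tcp_rot"].round(4))
t,sd=get_image("top"),get_image("side")
PU=[B+[0,0,.083-.02] for B in PANEL]
for n,p in(("top",t),("side",sd)):
    r=fit([(p,PU,mP)],E); print(n,r[0].round(4),r[1].round(1))
a=np.hstack([cv2.resize(t["color"][100:220,150:270],(400,400)),cv2.resize(sd["color"][100:220,240:360],(400,400))])[:,:,::-1]; cv2.imwrite("pics/g3.png",a)
```

```text
14.23 [0.5315 0.3092 0.0579] w 0.0197 [-0.9 -0.2 -3.5]
15.22 [0.5313 0.3092 0.1077] w 0.0198 [ 0.7 -0.7 -4.1]
20.49 [0.564  0.0034 0.108 ] w 0.0198 [ 0.3  0.9 -3.6]
[[ 0.9999  0.0131 -0.    ]
 [ 0.0131 -0.9999  0.    ]
 [-0.     -0.     -1.    ]]
top [ 0.662   0.0073 -0.0514] 817.4
side [ 0.6561 -0.0208  0.0151] 899.8
```

View pics/g3.png

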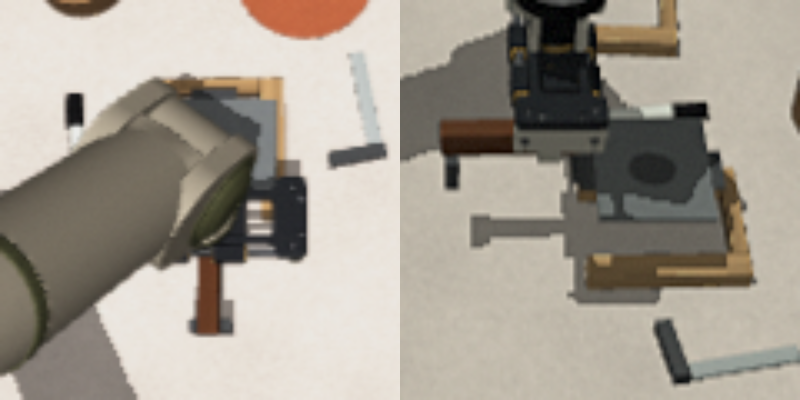

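Run:
```python
from plan import *
sd=get_image("side")
for z in(.084,.087): print([unproj(sd,c,z).round(4).tolist()[:2] for c in((336.6,166.6),(299.4,166),(330.6,135.4),(301.5,136))])
x0,y0,S_=285,120,10
a=cv2.resize(sd["color"][y0:y0+60,x0:x0+75],None,fx=S_,fy=S_,interpolation=cv2.INTER_CUBIC)[:,:,::-1].copy()
a=np.clip(a.astype(float)*1.6,0,255).astype(np.uint8)
for z,col in((.087,(0,0,255)),(.083,(0,255,255))):
    C=np.array([[-.05,-.06,z],[.05,-.06,z],[.05,.06,z],[-.05,.06,z]])
    uv=(proj(sd,place(C,E))-[x0-.5,y0-.5])*S_; cv2.polylines(a,[uv.round().astype(int)],True,col,1)
cv2.imwrite("pics/g4.png",a)
```

```text
[[0.711, -0.0576], [0.6067, -0.0554], [0.7072, 0.0661], [0.6205, 0.0634]]
[[0.7103, -0.0603], [0.6063, -0.0581], [0.7065, 0.0631], [0.62, 0.0604]]
```

View pics/g4.png

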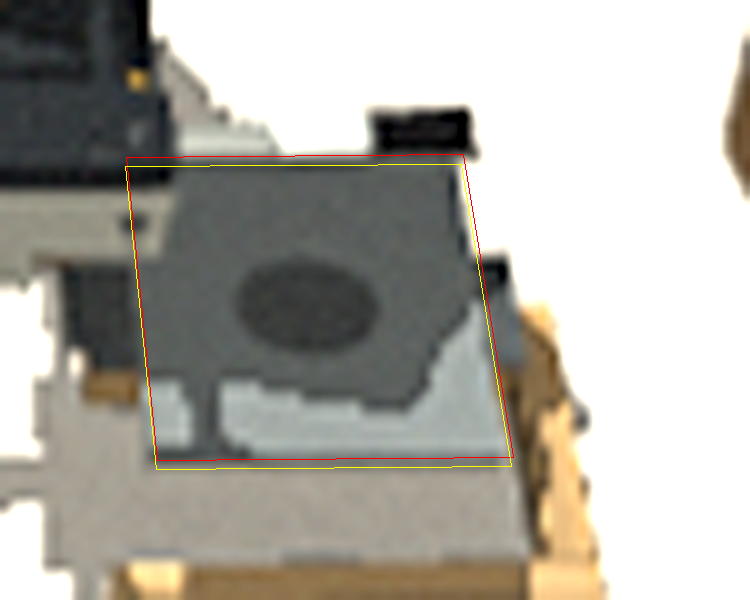

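The panel sits where intended: its edges match the predicted outline to about 2 mm, with the hole at (305,305) and the panel perhaps 1 mm back. I'll lower it, withdraw the blade and lift clear.

Run:
```python
from plan import *
sg=-1; d=.093
arm.servo_line(pose(back(E,d),.028,sg)[0],feed=.06); st()
arm.servo_line(pose(back(E,d),.008,sg)[0],feed=.02); st()
print(arm.servo_line(pose(back(E,.222),.008,sg)[0],feed=.08,until_force=6)); st()
arm.servo_line(pose(back(E,.222),.10,sg)[0],feed=.1); st()
arm.goto(*pose(L0,.10,sg)); st()
t,sd=get_image("top"),get_image("side")
for n,p in(("top",t),("side",sd)):
    r=fit([(p,PANEL,mP)],E); print(n,r[0].round(4),r[1].round(1))
a=np.hstack([cv2.resize(t["color"][100:220,150:270],(400,400)),cv2.resize(sd["color"][100:220,240:360],(400,400))])[:,:,::-1]; cv2.imwrite("pics/g5.png",a)
```

```text
21.66 [0.5652 0.0032 0.0562] w 0.0194 [-0.8 -0.1 -3.6]
22.81 [0.5651 0.0033 0.0361] w 0.0195 [ 0.7 -0.5 -2.7]
False
24.57 [0.4365 0.0016 0.0359] w 0.0195 [-0.4  0.8 -3.1]
25.63 [0.4358 0.0017 0.1276] w 0.0195 [-0.5 -0.  -3.3]
26.72 [ 0.4795 -0.0456  0.1276] w 0.0196 [ 0.1 -0.8 -3.1]
top [0.6589 0.0041 0.0109] 391.1
side [0.6564 0.0047 0.0019] 389.6
```

View pics/g5.png

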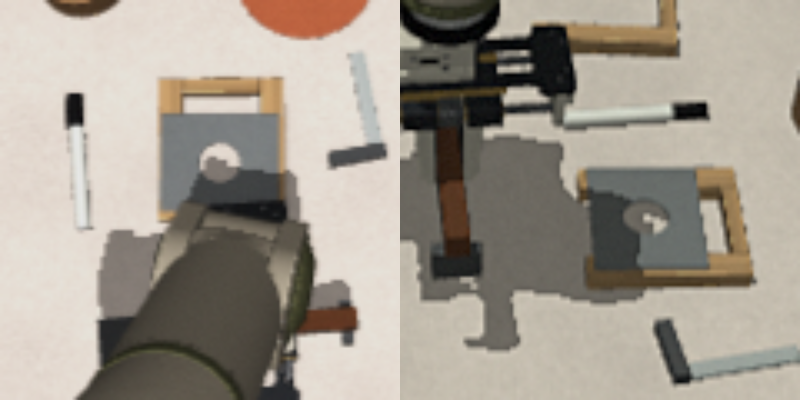

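The panel is seated squarely on the rest, within 1 mm and 0.005 rad in the top view. Next I lay the lifter back.

Run:
```python
from plan import *
sg=-1
arm.servo_line(pose(L0,.012,sg)[0],feed=.1)
print(arm.servo_line(pose(L0,-.0003,sg)[0],feed=.02,until_force=4)); st()
effector.move_gripper(.06); st()
arm.servo_line(pose(L0,.15,sg)[0],feed=.12)
arm.goto_joints([-1.239,.599,-.003,1.599,.002,.943,-.08]); st()
t,sd=get_image("top"),get_image("side")
for n,p in(("top",t),("side",sd)):
    for nm,M,m,q in(("panel",PANEL,mP,E),("handle",HANDLE,mH,L0),("blade",BLADE,mB,L0),("other",PANEL,mP,np.array([.63,-.297,.1]))):
        r=fit([(p,M,m)],q); print(n,nm,r[0].round(4),r[1].round(1))
a=np.hstack([cv2.resize(t["color"][100:260,150:350],(400,320)),cv2.resize(sd["color"][80:240,200:400],(400,320))])[:,:,::-1]; cv2.imwrite("pics/g6.png",a)
```

```text
True
28.45 [ 0.4799 -0.0455  0.0279] w 0.0199 [-0.5  0.7  6.9]
29.27 [ 0.4794 -0.0454  0.0276] w 0.0599 [ 0.5 -0.1 -0.8]
33.28 [0.2893 0.6647 0.219 ] w 0.06 [ 0.7 -0.5 -0.7]
top panel [0.6593 0.0045 0.0065] 122.5
top handle [ 0.4825 -0.0449  1.6532] 24.5
top blade [ 0.4829 -0.047   1.662 ] 28.1
top other [ 0.6316 -0.2974  0.0971] 92.0
side panel [0.6568 0.0053 0.0029] 110.6
side handle [ 0.4799 -0.0412  1.6316] 48.5
side blade [ 0.4799 -0.045   1.6594] 117.6
side other [ 0.6287 -0.2963  0.0933] 164.1
```

View pics/g6.png

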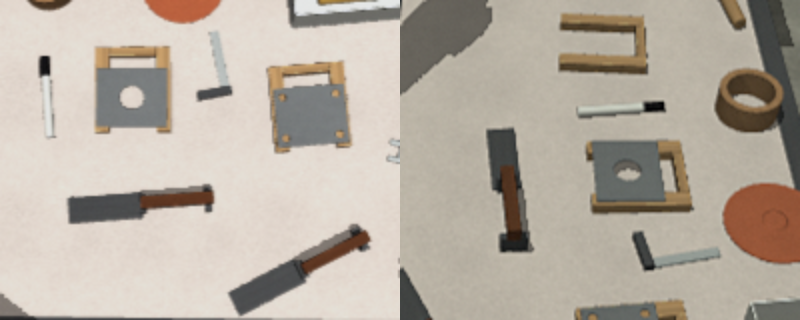

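All is in place: the panel is square on the rest at left-half (132,97), the lifter is back at (140,203), and the other panel is untouched.

```bash
python3 -c "
from rig import *; hand_in()"
```

```text
the job is handed in; nothing more can be done
```

I moved the single-hole panel to the empty rest with the leftmost lifter, drew the blade out, laid the lifter back and handed the job in. The robot clock read about 33 s of the 62 s allowed.

The last camera checks compared fitted poses from before and after the job:

| Thing | Check | Top camera | Side camera |
|---|---|---|---|
| Moved panel | Offset from the rest's centre | about 1 mm, 0.009 rad | about 1 mm, 0.001 rad |
| Lifter | Change from its starting pose | about 1 mm, under 0.002 rad | about 1 mm, about 0.006 rad |
| Other panel | Change from its starting pose | 0.6 mm, 0.005 rad | 0.1 mm, 0.003 rad |

- **Disagreement:** the two cameras differ from each other by 2–4 mm in absolute position.
- **Weak checks:** pose fits taken while the arm or its shadow covered the scene were unreliable. I ignored them and judged those moments from the pictures.
- **Contact:** the gripper held only the lifter's handle, and the largest force I read was about 7 N, when the lifter touched the bench. I read forces at the end of each move, not throughout.

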